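# Turn test cartridges face up in a turnover nest and sort them by chute

### The job

The test cartridges on the blue pad lie face down. Load all of them, still face down, into the pockets of the turnover nest's white leaf laid fully open, one to a pocket; swing the leaf fully shut over the blue bed so that they are turned face up, then swing it fully open again. Then send each cartridge through the sorter's hopper, its lever first set so that it slides into the covered chute of its face's colour (purple or teal), so that all end face up in the right chutes, with the leaf left open and the bottles, jar and marker pen left where they are.

Things in the scene. Friction and masses are not known exactly. Their poses are not given: they have to be found in the camera images.
- purple1: test cartridge, a white plastic block 72 (its x) x 40 (its y) x 20 mm (its z), about 50 g; origin at its middle; +z points out of its plain white back, so z up means it lies face down; its face (-z side) is purple with a pale window and a black port. Starts face down on the pad, any yaw within about 30 degrees; absent (None) in some starts
- purple2: test cartridge, a white plastic block 72 (its x) x 40 (its y) x 20 mm (its z), about 50 g; origin at its middle; +z points out of its plain white back, so z up means it lies face down; its face (-z side) is purple with a pale window and a black port. Starts face down on the pad, any yaw within about 30 degrees; absent (None) in some starts
- teal1: test cartridge, a white plastic block 72 (its x) x 40 (its y) x 20 mm (its z), about 50 g; origin at its middle; +z points out of its plain white back, so z up means it lies face down; its face (-z side) is teal with a pale window and a black port. Starts face down on the pad, any yaw within about 30 degrees; absent (None) in some starts
- teal2: test cartridge, a white plastic block 72 (its x) x 40 (its y) x 20 mm (its z), about 50 g; origin at its middle; +z points out of its plain white back, so z up means it lies face down; its face (-z side) is teal with a pale window and a black port. Starts face down on the pad, any yaw within about 30 degrees; absent (None) in some starts
- leaf (a joint): hinge angle of the white turnover leaf, rad: 0 = lying open towards the robot (loading position), 3.14 = shut, upside down over the blue bed. It starts part-way raised (0.3 to 0.9). The hinge is stiff (about 0.4 N m) and stays where it is left; stops at 0 and 3.14. As the leaf passes upright the cartridges tip out of it onto the bed, other side up
- hinge (a point): middle of the leaf's hinge line, 50 mm above the table. y along the hinge line, x from the leaf's open side towards the bed, z up. The nest is fixed to the table; the leaf reaches 102 mm from the hinge line, is 210 mm wide (y), and its outer rim is 12 mm high
- leaf_bar (a point): middle of the leaf's orange handle bar: a round sleeve 14 mm thick and 84 mm long that turns freely on its rod, parallel to the hinge line and 146 mm from it (37 mm of free space between bar and rim; 50 mm above the table when open or shut). Pinched from above, it lets the leaf swing round the fingers
- leaf_pocket1 (a point): loading pocket 1 of the turnover leaf: point on the pocket floor at the pocket's middle; x along the pocket (80 mm long), y across it (48 mm wide), z out of its floor; moves with the leaf. With the leaf lying open the floor is 38 mm above the table. Pockets are 70 mm apart, divided by 12 mm high blocks that leave the middle of each long side free over 40 mm for the fingers
- leaf_pocket2 (a point): loading pocket 2 of the turnover leaf: point on the pocket floor at the pocket's middle; x along the pocket (80 mm long), y across it (48 mm wide), z out of its floor; moves with the leaf. With the leaf lying open the floor is 38 mm above the table. Pockets are 70 mm apart, divided by 12 mm high blocks that leave the middle of each long side free over 40 mm for the fingers
- leaf_pocket3 (a point): loading pocket 3 of the turnover leaf: point on the pocket floor at the pocket's middle; x along the pocket (80 mm long), y across it (48 mm wide), z out of its floor; moves with the leaf. With the leaf lying open the floor is 38 mm above the table. Pockets are 70 mm apart, divided by 12 mm high blocks that leave the middle of each long side free over 40 mm for the fingers
- bed_pocket2 (a point): middle one of the fixed bed's three receiving pockets, where the cartridge from leaf pocket 2 comes to lie after the leaf is swung over: point on its floor at the pocket's middle, 38 mm above the table, 54 mm beyond the hinge line; axes as the hinge's; about 80 x 48 mm, blocks 8 mm high. The other two lie 70 mm to either side along y
- flap (a joint): angle of the sorter's tipping flap with its lever, rad, -0.62 to 0.62, stays where it is left (about 0.15 N m). Positive: lever leans towards the sorter's +x and a cartridge on the flap slides to the chute at the sorter's +x end; negative: to the -x end. It starts anywhere
- lever_knob (a point): centre of the black ball (32 mm across) on top of the flap's lever, which stands beside the hopper on the sorter's -y side: 92 mm to -y of the flap's middle and 75 mm from the flap's shaft
- hopper (a point): middle of the flap, on its shaft, 90 mm above the table, in the hopper mouth; axes of the sorter: x along the sliding direction, y along the shaft, z up. The mouth is open at the top, 160 mm (x) by 129 mm (y), its clear rim 115 mm above the table; the white, slippery flap is 160 mm long (x) by 120 mm. At full swing the flap stands 26 mm above the shaft 36 mm uphill of its middle. Let a cartridge go level, long side along x, just clear of the flap
- chute_purple_floor (a point): middle of the purple chute's floor, 34 mm above the table; it lies at one end of the sorter (either end; read it), 184 mm long (x) by 128 mm, slippery, with a clear cover 38 mm above its floor, closed at the sides and end
- chute_teal_floor (a point): the same for the teal chute, at the other end
- spec_jar: white specimen jar, 42 mm across, 62 mm high, origin at its foot; leave alone
- blue_bottle: blue bottle, 48 mm across, 115 mm high, origin at its foot; leave alone
- amber_bottle: amber bottle, 48 mm across, 100 mm high, origin at its foot; leave alone
- white_bottle: white bottle, 44 mm across, 120 mm high, origin at its foot; leave alone
- marker: purple marker pen lying down, 125 x 17 mm, 17 mm high, origin under its middle; leave alone

How it is judged:
By the outcome, as a careful person would: the job done as asked, in the order asked, and still so for the second after the job is handed in, with the robot touching nothing.
Of purple1, purple2, teal1, teal2 only 2 to 3 are there at a start; the rules pass over those that are not, and their reading is None.
At some moment in a run one of purple1, purple2, teal1, teal2 may be knocked a few centimetres aside while the robot is not near it.
Once in a run the grip may slacken for a moment while it holds something.
It also fails if it takes over 210 s, if anything falls off the work surface, if the arm or the gripper's body presses on something with over 40 N, if the wrist force passes 120 N, or if a joint passes its speed limit or range.

### The arm

A 6-joint arm with a two-finger parallel gripper is mounted at the origin on the work surface. World frame = base frame: x ahead of the robot, y to its left, z up, the work surface at z = 0. Lengths are in m, angles in degrees, forces in N, time in s.
With the tool pointing down it reaches from about 0.4 to 0.825 m from the base axis. Payload 7 kg.
Tool frame: the origin (TCP) lies midway between the tips of the shut fingers; the grasp point (between the pads) lies 19 mm behind it; z points along the fingers, y is the line along which they close (so a half turn about z gives the same grasp; the last joint's range is limited). The gripper opens to 88 mm and grips with 3 to 60 N. Pads are 19 mm wide; open, the fingers measure 130 mm over their backs; the gripper's body (78 mm by 193 mm) begins 47 mm behind the grasp point.
Start: joints at [-49.383, 20.546, 0.682, 0, -70.136, -16.507], TCP at [0.276, -0.616, 0.227] pointing down, gripper open.
Joint ranges: [-176.03, 176.03], [-82.01, 121.73], [-58.28, 71.71], [-173.87, 95.51], [-174.79, -0.11], [-173.66, 173.66]. Speed limits (degrees/s): [136.94, 136.94, 172.46, 180, 180, 180].

### API

Orientations are given as a 3x3 rotation matrix whose columns are the frame's x, y, z axes.
In Python, from rig import robot gives the robot as it stands. Calls block until the motion is done:
- robot.goto(position, orientation): joint-space move of the TCP to a pose.
- robot.servo_line(position, ori=None, speed=0.15): straight line of the TCP; ori=None keeps the orientation; speed is the mean speed in m/s.
- robot.movej(angles): joint-space move.
- robot.move_gripper(opening): opening from 0.0 (shut) to 1.0 (fully open); the grip force is fixed at half the most; returns when the fingers have stopped.
- robot.dwell(seconds).
- robot.ik(position, orientation): joint angles nearest the present ones, or None.
- robot.grab_frame(name): name is "scene" or "top" or "wrist"; returns (picture, depth): 420x560x3 uint8, red, green, blue; 420x560 float32, m along the optical axis (not along the pixel's ray), 0 where there is no reading.
- robot.camera_info(name): a dict with "vfov" (degrees; the focal length in pixels is half the picture's height over the tangent of half this angle, whatever the lens; pixels are square), "cx", "cy" (the principal point, pixels), "view" (4x4, takes a point from world to camera coordinates); the wrist camera has in their place "T_tool_cam" (4x4, takes a point from camera to tool coordinates, whose origin is the TCP and whose axes are the flange's). Camera axes: x right, y down, z forward; pixel columns grow to the right and rows downward; lengths in m; the calibration is good to about 2 mm. A picture is of the moment at which its call begins: read the wrist's pose just before it. camera_info takes no time and is no camera call.
A pose or a line that the arm cannot do raises robot.Unreachable and nothing moves.
- robot.job_done(): hands the job in; it is judged then, once.
Readings, each from a call of its own:
- robot.read_t(): time.
- robot.read_qpos(): joint angles.
- robot.read_qvel(): joint speeds.
- robot.read_effort(): joint torques, N m.
- robot.read_position(): TCP position.
- robot.read_tcp_rot(): TCP orientation.
- robot.read_force(): force on the tool from outside, world axes, zero at the start.
- robot.read_ft_torque(): the same for the moment, N m.
- robot.read_grip_width(): opening from 0.0 (shut) to 1.0 (fully open).
- robot.read_finger_force(): force on a finger pad.
Only numpy, scipy, OpenCV 4.12 (cv2) and the standard library are available. Lean on these libraries where they do the work, as an engineer would, in place of code of your own. Each camera call takes 0.05 s, during which the arm holds its last target. There are 200 camera calls.

## Working session

There is one attempt and no reset: what is moved stays moved. The work goes in short steps, each a Python script; the robot and the scene stay as the last script left them, time stands still between calls to the robot, and variables do not carry over. Pictures are saved under pics/ and viewed, at most 17 in all, crops included, and the job is handed in when it is done.

```bash
ls; mkdir -p pics
python3 - <<'E'
from rig import robot
import cv2,numpy as np
for n in("scene","top"):
    im,d=robot.grab_frame(n); cv2.imwrite(f"pics/{n}0.png",im[:,:,::-1]); np.savez(f"{n}0.npz",im=im,d=d)
    print(n,robot.camera_info(n))
print(robot.camera_info("wrist"),robot.read_t(),robot.read_tcp_rot())
E
```

```text
pics
scene {'vfov': 56.22379379237915, 'cx': 276.3721215326424, 'cy': 211.37570357247233, 'view': array([[-0.76090658,  0.64863175, -0.0172635 ,  0.42161108],
       [ 0.54187134,  0.62058114, -0.56679317, -0.21327346],
       [-0.35692664, -0.44063125, -0.82367923,  1.20225336],
       [ 0.        ,  0.        ,  0.        ,  1.        ]])}
top {'vfov': 43.67406878346918, 'cx': 278.59323354405586, 'cy': 210.26643738699144, 'view': array([[ 9.64285252e-03, -9.99952621e-01, -1.33063677e-03,
         2.49591086e-03],
       [-9.95089733e-01, -9.46485324e-03, -9.85233002e-02,
         5.38117619e-01],
       [ 9.85060381e-02,  2.27414864e-03, -9.95133855e-01,
         1.55305412e+00],
       [ 0.00000000e+00,  0.00000000e+00,  0.00000000e+00,
         1.00000000e+00]])}
{'vfov': 59.09054501316629, 'cx': 282.02777483943777, 'cy': 210.67743889834324, 'T_tool_cam': array([[-5.02023820e-05, -9.68262407e-01, -2.49935810e-01,
         6.73813394e-02],
       [ 9.99999921e-01,  4.96588128e-05, -3.93241527e-04,
        -2.53562533e-04],
       [ 3.93172503e-04, -2.49935810e-01,  9.68262328e-01,
        -1.58624849e-01],
       [ 0.00000000e+00,  0.00000000e+00,  0.00000000e+00,
         1.00000000e+00]])} 0.1 [[-9.12809420e-01 -4.08385137e-01 -7.36432541e-04]
 [-4.08385775e-01  9.12808530e-01  1.28312638e-03]
 [ 1.48212164e-04  1.47199842e-03 -9.99998906e-01]]
```

View pics/scene0.png

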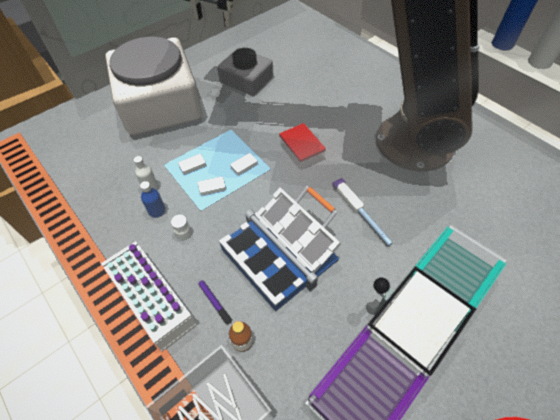

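View pics/top0.png

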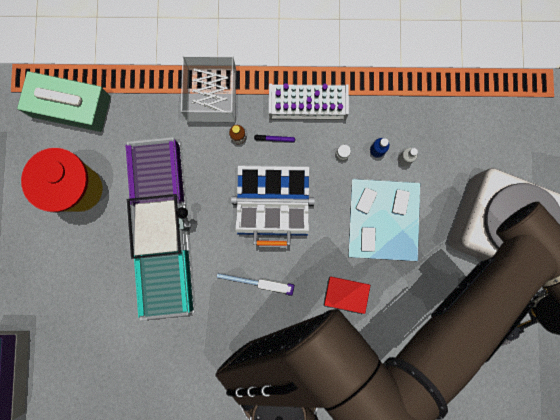

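Three cartridges lie on the pad: at pixels (367,200), (401,202) and (369,239) in the top view. The nest is around (272,200) with the orange bar at (270,243). The sorter is at the left, purple chute at the far end (153,168), teal at the near end (163,285), and the knob is at about (182,212).

```bash
cat > h.py <<'E'
from rig import robot
import cv2,numpy as np
def cam(n,pos=None,rot=None):
    c=robot.camera_info(n); f=210/np.tan(np.radians(c['vfov']/2))
    if n=='wrist':
        T=np.eye(4); T[:3,:3]=rot; T[:3,3]=pos; M=T@c['T_tool_cam']
    else: M=np.linalg.inv(c['view'])
    return dict(f=f,cx=c['cx'],cy=c['cy'],M=M)
def shot(n):
    p=np.array(robot.read_position()); r=np.array(robot.read_tcp_rot())
    im,d=robot.grab_frame(n); return im,d,cam(n,p,r)
def plane(c,uv,z):
    uv=np.atleast_2d(np.float64(uv)); r=np.c_[(uv[:,0]-c['cx'])/c['f'],(uv[:,1]-c['cy'])/c['f'],np.ones(len(uv))]@c['M'][:3,:3].T
    o=c['M'][:3,3]; return o+r*((z-o[2])/r[:,2])[:,None]
def dep(c,uv,d):
    uv=np.atleast_2d(np.float64(uv)); out=[]
    for u,v in uv:
        a=d[int(v)-1:int(v)+2,int(u)-1:int(u)+2]; a=a[a>0]; z=np.median(a) if len(a) else np.nan
        out.append(c['M'][:3,:3]@(z*np.array([(u-c['cx'])/c['f'],(v-c['cy'])/c['f'],1]))+c['M'][:3,3])
    return np.array(out)
def cloud(c,d):
    v,u=np.mgrid[:420,:560]; P=np.stack([(u-c['cx'])/c['f']*d,(v-c['cy'])/c['f']*d,d],-1)
    return P@c['M'][:3,:3].T+c['M'][:3,3]
def down(yaw):  # tool y axis (closing line) at world angle yaw+90deg ; tool x at yaw
    a=np.radians(yaw); x=np.array([np.cos(a),np.sin(a),0]); z=np.array([0,0,-1.]); return np.c_[x,np.cross(z,x),z]
def blobs(mask,amin=30):
    cs,_=cv2.findContours(mask.astype(np.uint8),cv2.RETR_EXTERNAL,cv2.CHAIN_APPROX_NONE)
    return [c for c in cs if cv2.contourArea(c)>amin]
def rects(c,mask,z,amin=30):
    out=[]
    for b in blobs(mask,amin):
        p=plane(c,b[:,0,:]+0.0,z)[:,:2]; (x,y),(w,h),a=cv2.minAreaRect((p*1000).astype(np.float32))
        if w<h: w,h,a=h,w,a+90
        out.append((round(x/1000,4),round(y/1000,4),round(w),round(h),round((a+90)%180-90,1)))
    return out
E
python3 - <<'E'
from h import *
np.set_printoptions(precision=3,suppress=True)
z=np.load('top0.npz'); im,d=z['im'],z['d']; c=cam('top')
hsv=cv2.cvtColor(im,cv2.COLOR_RGB2HSV)
roi=np.zeros((420,560),bool); roi[178:262,348:422]=1
print('cart',rects(c,roi&(hsv[...,1]<40)&(hsv[...,2]>170),.02,80), dep(c,[(367,200),(401,202),(369,239),(385,225)],d)[:,2])
print('bar',rects(c,(hsv[...,0]<15)&(hsv[...,1]>150)&(np.mgrid[:420,:560][0]>225)&(np.mgrid[:420,:560][0]<255)&(np.mgrid[:420,:560][1]>230),.12,20))
print('bar dep',dep(c,[(258,243),(270,243),(284,243)],d),'hinge',dep(c,[(240,200),(272,201),(308,202)],d))
print('knob',dep(c,[(182,212)],d),'flap',dep(c,[(140,207),(155,228),(172,207),(142,250),(172,250)],d))
print('chutes',dep(c,[(153,168),(163,285)],d))
for n in('top',):
    o=np.hstack([cv2.resize(im[130:330,110:210],None,fx=3,fy=3,interpolation=2),cv2.resize(im[150:270,225:320],(475,600),interpolation=2)])
    cv2.imwrite('pics/crop1.png',o[:,:,::-1]); print(o.shape)
E
```

```text
cart [(0.4547, -0.2638, 72, 39, -0.3), (0.5233, -0.3123, 221, 207, -2.8)] [0.019 0.02  0.021 0.002]
bar [(0.4374, 0.0266, 82, 14, -89.5)]
bar dep [[ 0.435  0.064  0.124]
 [ 0.436  0.031  0.124]
 [ 0.436 -0.009  0.123]] hinge [[ 0.565  0.122  0.055]
 [ 0.563  0.027  0.056]
 [ 0.561 -0.079  0.057]]
knob [[0.516 0.271 0.174]] flap [[0.54  0.415 0.069]
 [0.477 0.363 0.093]
 [0.54  0.319 0.075]
 [0.413 0.393 0.112]
 [0.414 0.308 0.112]]
chutes [[0.654 0.378 0.078]
 [0.314 0.338 0.076]]
(600, 775, 3)
```

View pics/crop1.png

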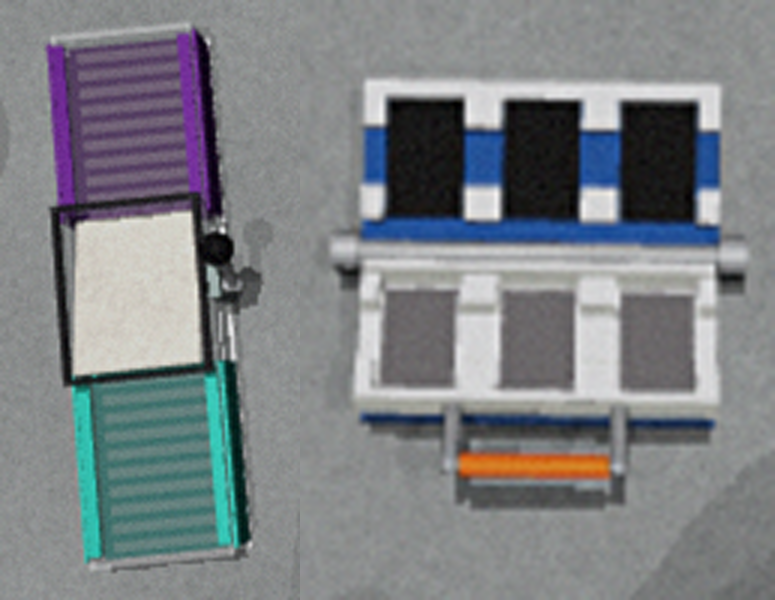

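The crop shows the leaf raised about 0.49 rad. The bar centre is at about (0.436, 0.027, 0.117) and the hinge at (0.563, 0.027), both with yaw near 0. The sorter is yawed about 7°, with purple at its +x end, and the flap already leans that way. Next I'll open the leaf, with a wrist look on the way.

```bash
cat >> h.py <<'E'
def best(p,yaw):  # of the two equivalent yaws pick the one with least joint-6 travel
    o=[]
    for y in(yaw,yaw+180):
        q=robot.ik(p,down(y))
        if q is not None: o.append((abs(q[5]),(y+180)%360-180))
    return min(o)[1]
def swing(H,yaw,t0,t1,n,off=.012,speed=.15):
    x=np.array([np.cos(np.radians(yaw)),np.sin(np.radians(yaw)),0]); fm=0
    for t in np.linspace(t0,t1,n+1)[1:]:
        p=np.array(H)-.146*np.cos(t)*x+[0,0,.146*np.sin(t)-off]
        robot.servo_line(p,speed=speed); fm=max(fm,np.linalg.norm(robot.read_force()))
    return fm
E
python3 - <<'E'
from h import *
np.set_printoptions(precision=4,suppress=True)
H=np.array([.563,.027,.05]); b=np.array([.435,.027,.118])
y=best(b+[0,0,.12],90); print('yaw',y,robot.ik(b+[0,0,.12],down(y)),robot.ik([.709,.027,.04],down(y)))
robot.goto(b+[0,0,.12],down(y)); robot.move_gripper(.42)
im,d,c=shot('wrist'); np.savez('w1.npz',im=im,d=d); cv2.imwrite('pics/w1.png',im[:,:,::-1])
hsv=cv2.cvtColor(im,cv2.COLOR_RGB2HSV); m=(hsv[...,0]<15)&(hsv[...,1]>150)&(hsv[...,2]>100)
P=cloud(c,d)
for B in blobs(m,200):
    mm=np.zeros(m.shape,np.uint8); cv2.drawContours(mm,[B],-1,1,-1); q=P[(mm>0)&(d>0)]
    print('orange',len(q),q.mean(0),q.min(0),q.max(0))
print(rects(c,m,.12,200),robot.read_t(),robot.read_position())
E
```

```text
yaw -90 [ 29.6603  -3.2806 -26.5804   0.     -66.7002 -29.6603] [ 17.8645  32.2513  -6.398    0.     -51.3508 -17.8645]
orange 1735 [0.4353 0.0223 0.1246] [ 0.4288 -0.0173  0.119 ] [0.4419 0.0665 0.1276]
[(0.4353, 0.0257, 85, 13, 89.7)] 3.5 [0.435 0.027 0.238]
```

View pics/w1.png

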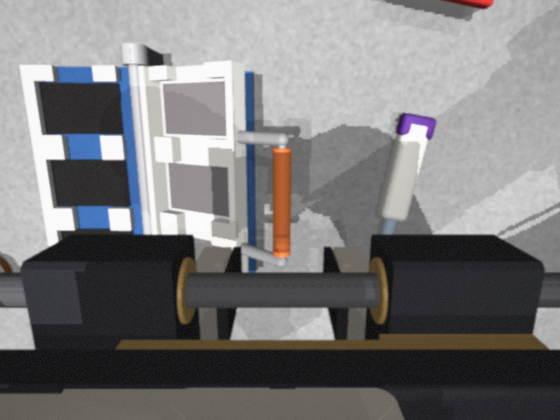

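The wrist view shows the orange bar at columns 275–292, between the fingers. Its measured centre, (0.435, 0.025, 0.118), agrees with the top view. I'll pinch it and lay the leaf open.

Run:
```python
from h import *
np.set_printoptions(precision=4,suppress=True)
H=np.array([.564,.0255,.05]); t0=np.arcsin(.068/.146)
p=H+[-.146*np.cos(t0),0,.146*np.sin(t0)-.012]; print(t0,p)
robot.servo_line(p,speed=.2); print(robot.read_force())
robot.move_gripper(0); print('w',robot.read_grip_width()*88,robot.read_force())
print('fmax',swing(H,0,t0,-.03,4)); print(robot.read_position(),robot.read_force(),robot.read_t())
robot.move_gripper(.42); robot.servo_line([.43,.0255,.2],speed=.25)
# look at the opened nest from above with camera
q=np.array([.53,.13,.27]); robot.goto(q,down(-90))
im,d,c=shot('wrist'); np.savez('w2.npz',im=im,d=d,p=robot.read_position(),r=robot.read_tcp_rot()); cv2.imwrite('pics/w2.png',im[:,:,::-1]); print(robot.read_t())
im,d,c=shot('top'); np.savez('top1.npz',im=im,d=d); cv2.imwrite('pics/top1.png',im[:,:,::-1])
```

```text
0.48448583015067753 [0.4348 0.0255 0.106 ]
[0.1764 1.0167 0.649 ]
w 13.154443411105142 [0.8945 0.3242 1.8283]
fmax 6.433014486754919
[0.4186 0.0257 0.0336] [ 4.0478  0.8922 -4.3361] 5.9333
8.1333
```

View pics/w2.png

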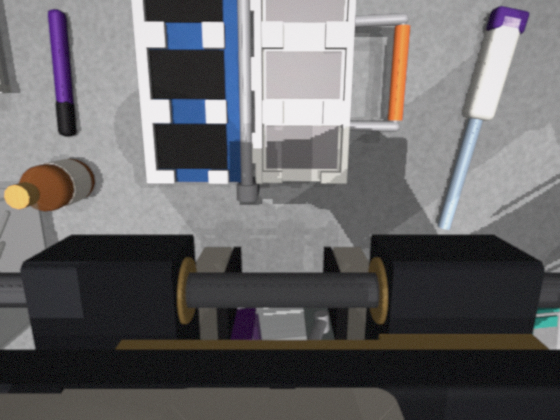

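The leaf looks open, with two full pockets visible at (303,75) and (303,150). I'll measure the pockets, the leaf level and the cartridges.

Run:
```python
from h import *
np.set_printoptions(precision=4,suppress=True)
z=np.load('w2.npz'); im,d=z['im'],z['d']; c=cam('wrist',z['p'],z['r']); P=cloud(c,d)
g=cv2.cvtColor(im,cv2.COLOR_RGB2GRAY)
h=cv2.cvtColor(im,cv2.COLOR_RGB2HSV)
uu,vv=np.meshgrid(np.arange(560),np.arange(420))
print('grey at floors',im[75,303],im[150,303],'white',im[35,303])
Z=P[...,2]
m=(abs(Z-.038)<.005)&(uu>250)&(uu<355)&(vv<190)
m=cv2.morphologyEx(m.astype(np.uint8),cv2.MORPH_OPEN,np.ones((5,5)))
print('leaf pockets',rects(c,m,.038,400))
m=(abs(Z-.038)<.005)&(uu>140)&(uu<235)&(vv<190); m=cv2.morphologyEx(m.astype(np.uint8),cv2.MORPH_OPEN,np.ones((5,5)))
print('bed pockets',rects(c,m,.038,400))
m=(h[...,0]<15)&(h[...,1]>150)&(uu>370)&(uu<430)&(vv<140)
print('bar',rects(c,m,.052,100),np.median(P[m],0))
print('floor z',Z[60:90:10,275:335:15])
z=np.load('top1.npz'); im,d=z['im'],z['d']; c=cam('top'); h=cv2.cvtColor(im,cv2.COLOR_RGB2HSV)
roi=np.zeros((420,560),bool); roi[178:262,348:422]=1
Zt=cloud(c,d)[...,2]
m=roi&(h[...,1]<60)&(h[...,2]>150)&(Zt>.012)
print('cart',rects(c,cv2.morphologyEx(m.astype(np.uint8),2,np.ones((3,3))),.02,80))
ut,vt=np.meshgrid(np.arange(560),np.arange(420)); m=(abs(Zt-.038)<.006)&(ut>230)&(ut<318)&(vt>160)&(vt<245)
print('top z038',rects(c,cv2.morphologyEx(m.astype(np.uint8),2,np.ones((3,3))),.038,80))
print(robot.ik([.5,-.27,.02],down(0)),robot.ik([.5,-.3,.02],down(180)),robot.ik([.51,-.045,.05],down(180)),robot.ik([.51,-.045,.05],down(0)))
```

```text
grey at floors [197 192 191] [90 86 84] white [238 236 238]
leaf pockets [(0.5071, 0.0424, 173, 81, 89.6)]
bed pockets [(0.6168, 0.0429, 174, 85, 89.5)]
bar [(0.413, 0.0237, 84, 5, 89.7), (0.4205, 0.0233, 85, 7, 89.5)] [0.421  0.0222 0.0603]
floor z [[0.0419 0.0401 0.041  0.0428]
 [0.0407 0.0413 0.0395 0.0422]
 [0.0388 0.0397 0.0418 0.0415]]
cart [(0.4543, -0.2622, 72, 36, -0.5), (0.5685, -0.3632, 70, 39, -11.9), (0.5728, -0.2582, 71, 40, -24.9)]
top z038 [(0.5092, 0.0151, 185, 75, -89.5), (0.6164, 0.0162, 193, 85, -89.5)]
[ -8.6425  23.0769 -26.7467   0.     -40.1764  98.6425] [-11.7597  24.1613 -24.7961   0.     -41.0426 -78.2403] [  16.9586   16.2813  -32.4088    0.      -41.3099 -106.9586] [ 16.9586  16.2813 -32.4088   0.     -41.3099  73.0414]
```

Leaf floor reads about 0.040 (nominal 0.038), so it lies flat. Now load, getting the pocket row's y from the black bed pockets and re-measuring the pad from the top before each pick.

```bash
cat >> h.py <<'E'
def carts():
    im,d,c=shot('top'); h=cv2.cvtColor(im,cv2.COLOR_RGB2HSV); roi=np.zeros((420,560),bool); roi[165:275,325:435]=1
    m=roi&(h[...,1]<60)&(h[...,2]>150)&(abs(cloud(c,d)[...,2]-.02)<.008)
    return [r for r in rects(c,cv2.morphologyEx(m.astype(np.uint8),2,np.ones((3,3))),.022,80) if 60<r[2]<82 and 30<r[3]<48]
def up(z): p=np.array(robot.read_position()); p[2]=z; robot.servo_line(p,speed=.3)
def pick(x,y,yaw,z,open_=.68,hi=.1):
    R=down(yaw+180)
    robot.goto([x,y,z+hi],R); robot.move_gripper(open_); robot.servo_line([x,y,z],speed=.2)
    robot.move_gripper(0); w=robot.read_grip_width()*88
    up(z+.1); return w,robot.read_grip_width()*88
E
python3 - <<'E'
from h import *
z=np.load('top1.npz'); im,d=z['im'],z['d']; c=cam('top')
m=np.zeros((420,560),bool); m[160:197,232:316]=1; m&=im.max(-1)<45
r=sorted(rects(c,m,.038,150)); print('bed black',r)
z=np.load('w2.npz'); im=z['im']; c=cam('wrist',z['p'],z['r']); m=np.zeros((420,560),bool); m[:190,140:232]=1; m&=im.max(-1)<60
print('bed w',rects(c,m,.038,400))
cs=carts(); print('carts',cs)
x,y,w,h,a=max(cs,key=lambda r:-abs(r[1]+.26)-abs(r[0]-.45))
print(robot.ik([x,y,.006],down(a+180)))
print(pick(x,y,a,.006),robot.read_t(),robot.read_position(),robot.read_finger_force())
E
```

```text
bed black [(0.6182, 0.0981, 84, 51, -5.8), (0.623, -0.044, 67, 42, 0.4), (0.6238, 0.0253, 70, 42, 0.5)]
bed w [(0.6225, 0.0932, 73, 45, -0.0), (0.6223, 0.0228, 72, 45, 0.0), (0.6219, -0.0344, 72, 18, 0.1)]
carts [(0.4543, -0.262, 72, 36, -0.3), (0.5684, -0.3628, 71, 39, -11.9), (0.5726, -0.2578, 70, 40, -25.1)]
[ -8.52023152  21.1241791  -33.05960103   0.         -35.81621987
 -81.77976848]
(39.63655005926915, 39.947242167304964) 12.0667 [ 0.45517779 -0.26203296  0.10705392] 29.936414659023285
```

```bash
cat >> h.py <<'E'
def place(x,y,z,hi=.09,yaw=180,open_=.54):
    robot.goto([x,y,z+hi],down(yaw)); w=robot.read_grip_width()*88
    robot.servo_line([x,y,z],speed=.2); f=np.array(robot.read_force()); robot.move_gripper(open_); up(z+hi); return round(w,1),f.round(1)
def nest():  # top-view rects of things at cartridge-top height over the leaf
    im,d,c=shot('top'); Z=cloud(c,d)[...,2]; m=np.zeros((420,560),bool); m[196:250,230:318]=1; m&=(abs(Z-.058)<.005)
    return [r for r in rects(c,cv2.morphologyEx(m.astype(np.uint8),2,np.ones((5,5))),.058,150)]
E
python3 - <<'E'
from h import *
print(place(.5105,.094,.043),robot.read_t())
cs=carts(); print('carts',cs)
x,y,w,h,a=min(cs,key=lambda r:r[1])
print(pick(x,y,a,.006),robot.read_t()); print('nest',nest())
print(place(.5105,.024,.043),robot.read_t())
im,d,c=shot('top'); cv2.imwrite('pics/t2.png',cv2.resize(im[140:280,200:440],(800,467))[:,:,::-1])
print(carts(),robot.read_grip_width()*88)
E
```

```text
(40.1, array([ 0.7,  0.8, -0.8])) 14.9
carts [(0.5685, -0.3627, 71, 39, -11.3), (0.5725, -0.2581, 70, 40, -25.1)]
(39.90966586001109, 40.08575107166403) 18.7333
nest []
(40.0, array([ 0.4, -0.5,  0.5])) 21.7167
[(0.5724, -0.2582, 70, 39, -25.1)] 47.4451829238738
```

View pics/t2.png

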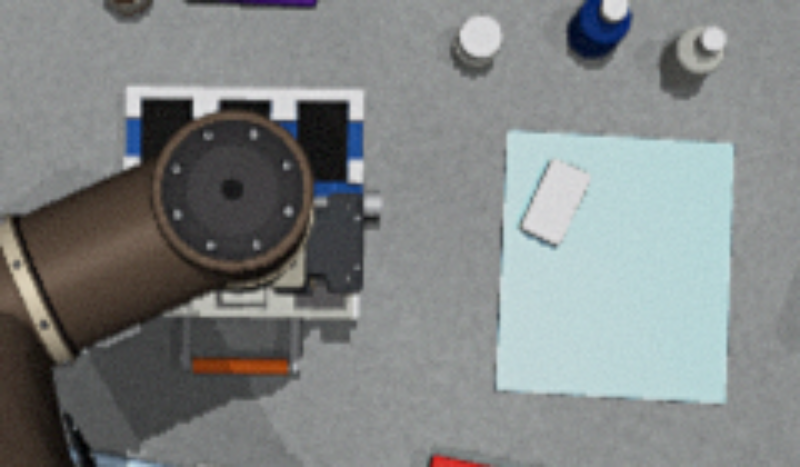

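One cartridge remains on the pad, at crop (555,203); the arm hides the nest. I'll load it, retreat and check the leaf.

Run:
```python
from h import *
cs=carts(); x,y,w,h,a=cs[0]
print(pick(x,y,a,.006),robot.read_t())
print(place(.511,-.046,.043),robot.read_t())
robot.goto([.44,-.2,.25],down(-90))
im,d,c=shot('top'); Z=cloud(c,d)[...,2]
for cc in [(242,215),(272,218),(298,218)]: print(dep(c,cc,d))
cv2.imwrite('pics/t3.png',cv2.resize(im[150:260,220:325],(570,600),interpolation=2)[:,:,::-1]); print(nest(),carts(),robot.read_t())
```

```text
(39.81544422811344, 39.627239149520236) 25.0833
(39.7, array([-0.4, -0.4, -0.4])) 27.45
[[0.52144602 0.11670665 0.04057642]]
[[0.46017225 0.01771843 0.67331122]]
[[ 0.46063656 -0.02834804  0.67301131]]
[] [] 29.25
```

View pics/t3.png

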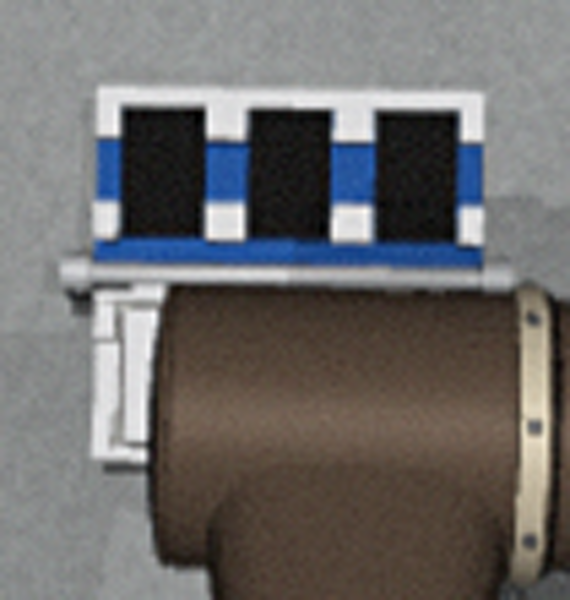

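The arm's shoulder covers the leaf, so I'll use the wrist camera, placed further to +y.

Run:
```python
from h import *
robot.goto([.50,.16,.32],down(-90))
im,d,c=shot('wrist'); P=cloud(c,d); Z=P[...,2]
m=(abs(Z-.058)<.0045); m[230:]=0; m=cv2.morphologyEx(m.astype(np.uint8),2,np.ones((7,7)))
print(rects(c,m,.058,300),robot.read_t())
h=cv2.cvtColor(im,cv2.COLOR_RGB2HSV); m=(h[...,0]<15)&(h[...,1]>150); m[230:]=0
print('bar',rects(c,m,.05,100))
cv2.imwrite('pics/w3.png',im[:,:,::-1])
```

```text
[(0.5078, 0.0924, 72, 39, -0.0), (0.5642, 0.0899, 58, 9, 87.8), (0.4186, 0.0333, 60, 12, -89.7), (0.5085, 0.0206, 71, 39, -0.0)] 30.6917
bar [(0.768, 0.1326, 46, 44, -67.8), (0.4182, 0.0242, 84, 13, 89.6)]
```

View pics/w3.png

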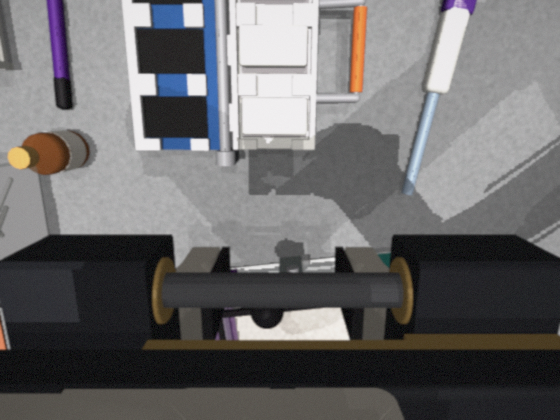

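Two cartridges are seen seated flat at (275,45) and (275,117), at z 0.058. The third is cut off at the top edge, but its placing force was clean. The bar is at (0.418, 0.024), so the hinge is at (0.564, 0.024). Now swing.

Run:
```python
from h import *
np.set_printoptions(precision=3,suppress=True)
H=np.array([.5642,.0242,.05]); R=down(-90); robot.move_gripper(.42)
robot.goto([.4182,.0242,.13],R); robot.servo_line([.4182,.0242,.038],speed=.2); print(robot.read_force())
robot.move_gripper(0); print(robot.read_grip_width()*88)
print(swing(H,0,0,3.18,18),robot.read_position(),robot.read_force(),robot.read_grip_width()*88,robot.read_t())
im,d,c=shot('top'); cv2.imwrite('pics/shut.png',cv2.resize(im[110:260,200:340],(560,600))[:,:,::-1])
robot.dwell(.3)
print(swing(H,0,3.14,-.04,18),robot.read_position(),robot.read_force(),robot.read_grip_width()*88,robot.read_t())
robot.move_gripper(.42); up(.15)
robot.goto([.57,.19,.32],down(-90))
im,d,c=shot('wrist'); np.savez('w4.npz',im=im,d=d,p=robot.read_position(),r=robot.read_tcp_rot())
im2,d2,c2=shot('scene'); a=im2[150:400,190:490]
o=np.vstack([im[:240,:500],cv2.resize(a,(500,417))[:350]]); cv2.imwrite('pics/bed.png',o[:,:,::-1]); print(robot.read_t())
```

```text
[ 0.801 -0.341 -0.25 ]
13.096098998939556
15.385744958121027 [0.711 0.023 0.032] [ 1.863 -5.191  4.477] 13.13760751221718 39.1167
40.369234108282356 [0.419 0.025 0.032] [ 0.576 -1.568 -3.964] 13.226223519526556 45.35
47.7333
```

View pics/bed.png

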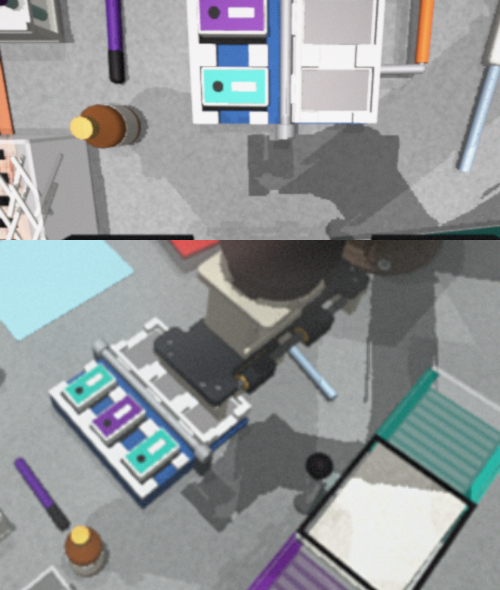

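View pics/shut.png

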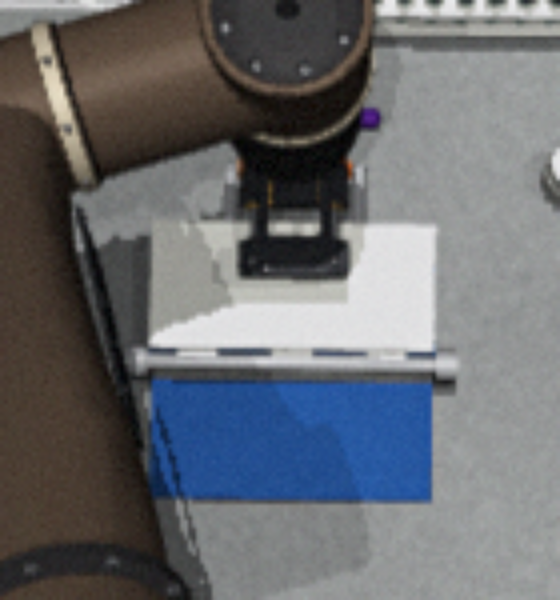

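All three are face up on the bed: teal (+y), purple (middle), teal (-y). The leaf was shown fully shut and is now open. Next I'll measure the sorter from the clear first top picture, with a wrist look as a check.

Run:
```python
from h import *
np.set_printoptions(precision=4,suppress=True)
z=np.load('top0.npz'); im,d=z['im'],z['d']; c=cam('top'); h=cv2.cvtColor(im,cv2.COLOR_RGB2HSV); P=cloud(c,d)
roi=np.zeros((420,560),bool); roi[190:265,122:178]=1
m=roi&(im.max(-1)<70); print('frame',rects(c,m,.115,60))
roi[:]=0; roi[130:325,115:200]=1
for n,lo,hi in(('purple',130,155),('teal',75,95)):
    m=roi&(h[...,0]>=lo)&(h[...,0]<=hi)&(h[...,1]>60); m=cv2.morphologyEx(m.astype(np.uint8),cv2.MORPH_CLOSE,np.ones((25,25)));q=P[(m>0)&(d>0)]
    print(n,rects(c,m,.074,500),np.median(q[:,2]))
robot.goto([.5,.20,.33],down(90))
im,d,c=shot('wrist'); P=cloud(c,d); np.savez('w5.npz',im=im,d=d,p=robot.read_position(),r=robot.read_tcp_rot())
cv2.imwrite('pics/w5.png',im[:,:,::-1]); print(robot.read_t(),robot.read_qpos())
m=(im.max(-1)<50); m[230:]=0
for B in blobs(m,150):
    mm=np.zeros(m.shape,np.uint8); cv2.drawContours(mm,[B],-1,1,-1); q=P[(mm>0)&(d>0)]; print(cv2.boundingRect(B),np.median(q,0),rects(c,mm,.115,100))
```

```text
frame [(0.4815, 0.362, 173, 142, 6.4)]
purple [(0.6064, 0.3736, 256, 167, 7.4)] 0.07613273378196594
teal [(0.3193, 0.3392, 179, 160, 6.4)] 0.0756552714786326
50.3583 [ 42.6611   4.6268  -6.6211  -0.0001 -78.7513 137.3111]
(281, 90, 36, 37) [0.5135 0.2719 0.1736] [(0.5162, 0.2727, 34, 34, -44.1)]
```

View pics/w5.png

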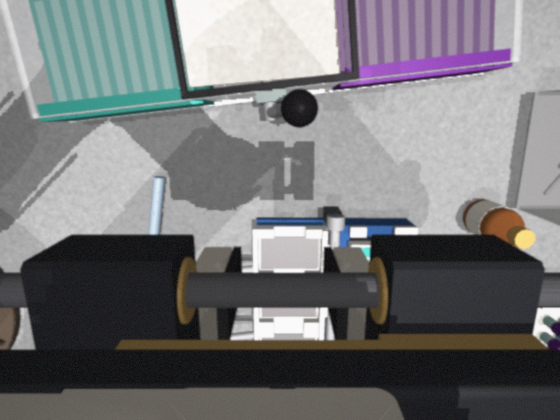

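The black knob is at (299,108) in the wrist view, i.e. (0.514, 0.272, 0.158), which agrees with hopper (0.4815, 0.362), yaw 6.4° and flap ≈ +0.33. I'll drive the lever fully to purple (+) by gripping the knob, then pick the purple cartridge.

```bash
cat >> h.py <<'E'
SY=6.4; HP=np.array([.4815,.362,.09]); SX=np.array([np.cos(np.radians(SY)),np.sin(np.radians(SY)),0]); SYV=np.array([-SX[1],SX[0],0])
def knob(t): return HP-.092*SYV+.075*np.sin(t)*SX+[0,0,.075*np.cos(t)]
def lever(t0,t1,n):
    R=down(SY-90); p=knob(t0)-[0,0,.012]
    robot.goto(p+[0,0,.09],R); robot.move_gripper(.75); robot.servo_line(p,speed=.2); robot.move_gripper(0); w=robot.read_grip_width()*88; f=0
    for t in np.linspace(t0,t1,n+1)[1:]:
        robot.servo_line(knob(t)-[0,0,.012],speed=.12); f=max(f,np.linalg.norm(robot.read_force()))
    robot.move_gripper(.6); up(.25); return w,f
def bed():
    im,d,c=shot('top'); h=cv2.cvtColor(im,cv2.COLOR_RGB2HSV); roi=np.zeros((420,560),bool); roi[150:210,225:325]=1; o=[]
    for n,lo,hi in(('purple',130,160),('teal',75,95)):
        m=roi&(h[...,0]>=lo)&(h[...,0]<=hi)&(h[...,1]>60); o+=[(n,)+r for r in rects(c,cv2.morphologyEx(m.astype(np.uint8),3,np.ones((7,7))),.058,150)]
    return o
E
python3 - <<'E'
from h import *
np.set_printoptions(precision=3,suppress=True)
print(lever(.36,.65,2),robot.read_t()); print(bed())
im,d,c=shot('top'); cv2.imwrite('pics/t4.png',cv2.resize(im[120:330,110:330],None,fx=2.7,fy=2.7)[:,:,::-1])
E
```

```text
(30.172788635690345, np.float64(18.582268471306392)) 56.6167
[('purple', 0.6208, 0.022, 64, 33, -2.2), ('teal', 0.6199, -0.0434, 66, 36, 0.5), ('teal', 0.6216, 0.0948, 66, 33, 0.8)]
```

View pics/t4.png

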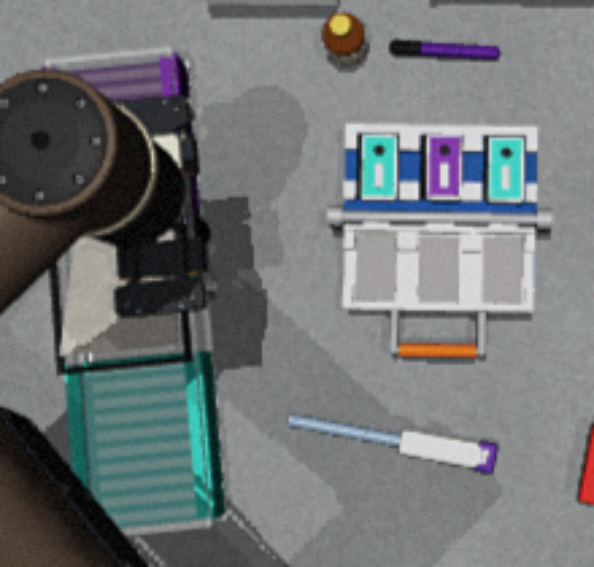

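The lever has moved about 8 px further towards purple, and the bed holds teal, purple, teal in their pockets. Send the purple one now.

```bash
cat >> h.py <<'E'
def send(x,y):
    w=pick(x,y,0,.044,open_=.54,hi=.13); up(.22); R=down(SY+180)
    robot.goto([HP[0],HP[1],.22],R); w2=robot.read_grip_width()*88
    if not 36<w2<44: return 'lost',w,w2
    robot.servo_line([HP[0],HP[1],.128],speed=.2); w3=robot.read_grip_width()*88
    robot.move_gripper(.75); up(.25); return w,w2,w3
E
python3 - <<'E'
from h import *
np.set_printoptions(precision=3,suppress=True)
print(send(.619,.0225),robot.read_t()); robot.goto([.55,.0,.28],down(180))
im,d,c=shot('top'); print(bed(),robot.read_t()); a,_,_=shot('scene')
o=np.hstack([cv2.resize(im[130:330,110:210],(300,600)),cv2.resize(a[220:420,300:520],(495,450),interpolation=2)[:,:] if 0 else cv2.resize(a[220:420,300:466],(498,600))]); cv2.imwrite('pics/s1.png',o[:,:,::-1])
E
```

```text
((39.446105478362426, 39.59256199477604), 40.231078427541654, 39.86257351145731) 63.4417
[] 64.925
```

View pics/s1.png

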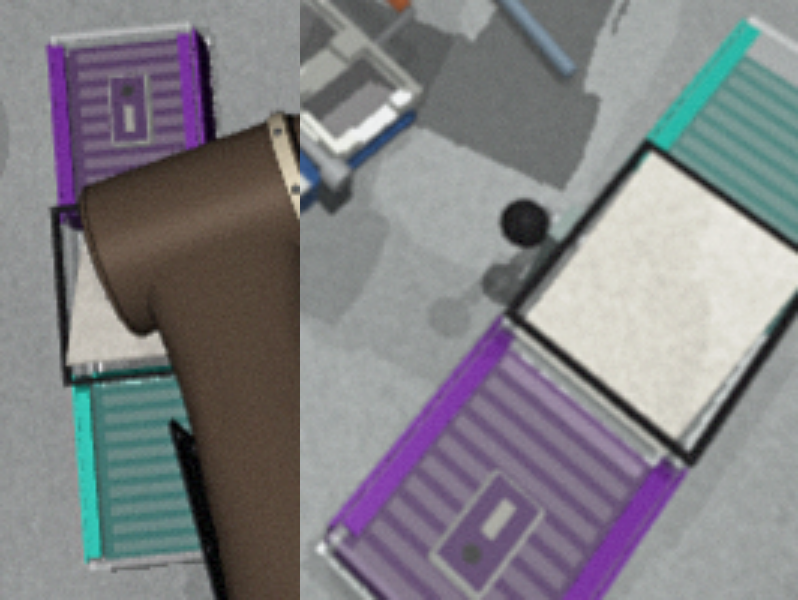

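The purple cartridge lies face up in the purple chute, at (128,110) in the left panel. Now swing the lever to teal (−) and send the two teals, checking the bed before each pick.

Run:
```python
from h import *
np.set_printoptions(precision=3,suppress=True)
print(lever(.62,-.65,7),robot.read_t()); b=bed(); print(b)
im,d,c=shot('scene')
t=[r for r in b if r[0]=='teal']; r=max(t,key=lambda r:r[2])
robot.goto([.5,.1,.3],down(180)); im,d,c=shot('scene'); h=cv2.cvtColor(im,cv2.COLOR_RGB2HSV)
cv2.imwrite('pics/s2.png',cv2.resize(im[220:420,300:520],(660,600))[:,:,::-1])
m=(im.max(-1)<50); m[:260]=0; m[300:]=0
for B in blobs(m,60):
    print(cv2.boundingRect(B),dep(c,B[:,0].mean(0),d))
print('expected knob',knob(-.62)); print(r,robot.read_t())
```

```text
(30.36790165084906, np.float64(18.15989428552866)) 70.6167
[('teal', 0.6199, -0.0434, 66, 36, 0.5), ('teal', 0.6215, 0.0963, 66, 36, 0.8)]
(389, 267, 73, 33) [[0.404 0.317 0.08 ]]
(392, 260, 15, 12) [[0.458 0.269 0.167]]
expected knob [0.448 0.266 0.151]
('teal', 0.6215, 0.0963, 66, 36, 0.8) 71.9917
```

View pics/s2.png

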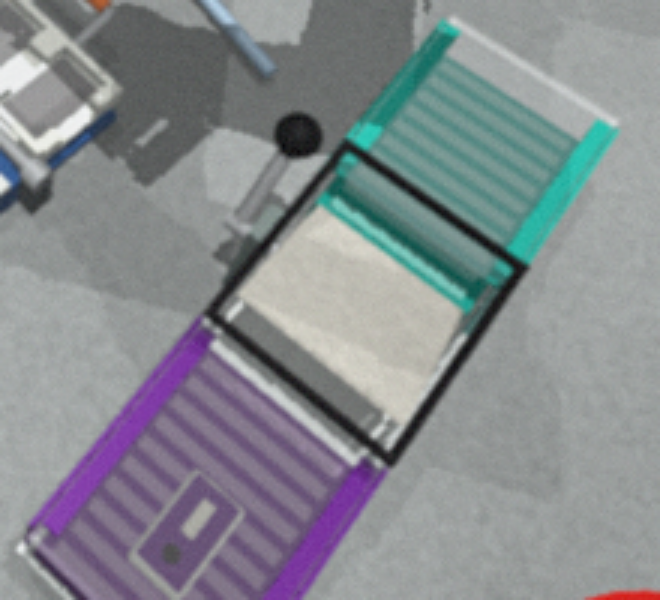

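The flap is now tipped towards teal, with the knob at (298,135) near the expected full swing.

Run:
```python
from h import *
r=send(.6195,.095); print(r,robot.read_t())
b=bed(); print(b)
if r[0]!='lost' and b:
    t=b[-1]; print(send(t[1]-.001,t[2]-.001),robot.read_t())
robot.goto([.5,.0,.3],down(180)); im,d,c=shot('scene'); t,_,_=shot('top')
cv2.imwrite('pics/s3.png',np.vstack([cv2.resize(im[220:420,300:520],(440,400)),cv2.resize(im[120:320,180:400],(440,400))[200-200:200]])[:,:,::-1])
cv2.imwrite('pics/s3.png',np.hstack([cv2.resize(im[220:420,340:520],(360,400)),cv2.resize(im[140:340,100:315],(430,400))])[:,:,::-1])
```

```text
((39.54632963272405, 39.59060213471411), 39.69908483391025, 40.37196180072238) 78.0833
[('teal', 0.6199, -0.0448, 66, 33, 0.3)]
((39.81905294653957, 39.71145174571861), 39.585125972064, 39.71754171110743) 85.7417
```

View pics/s3.png

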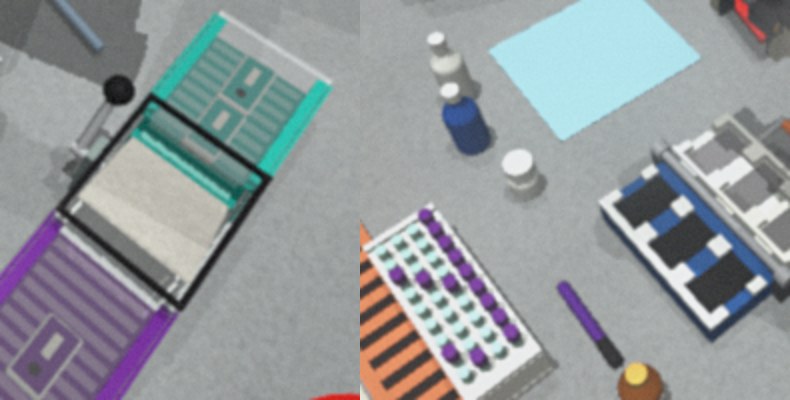

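Both teals show through the teal cover at (248,80) and (222,120), but the second may still straddle the chute's mouth. I'll take a closer look.

Run:
```python
from h import *
for p,y in(([.47,.2,.33],90),([.42,.2,.3],90)):
    try: robot.goto(p,down(y)); break
    except robot.Unreachable: print('unr',p)
im,d,c=shot('wrist'); P=cloud(c,d); cv2.imwrite('pics/w6.png',im[:,:,::-1])
np.savez('w6.npz',im=im,d=d,p=robot.read_position(),r=robot.read_tcp_rot())
t,dt,ct=shot('top'); np.savez('t6.npz',im=t,d=dt); print(robot.read_t())
print('teal chute floor mid expected', HP-.165*SX)
```

```text
90.8917
teal chute floor mid expected [0.31752829 0.34360763 0.09      ]
```

View pics/w6.png

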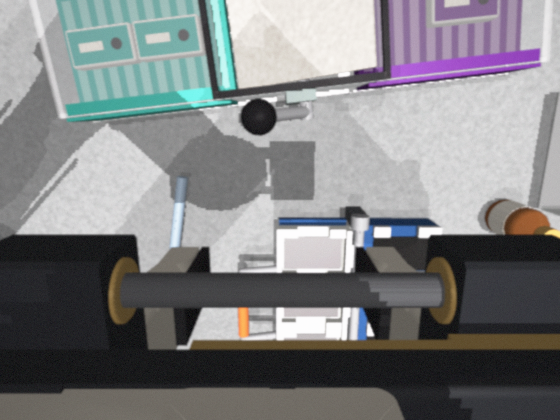

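Both teals lie flat and face up, end to end on the chute floor (columns 65–135 and 135–203), wholly short of the hopper frame at column 210. The purple one is in its chute, the leaf is open, and the robot is clear.

```bash
python3 -c "
from rig import robot
print(robot.job_done(),robot.read_t())"
```

```text
the job is handed in; nothing more can be done
the job is handed in; nothing more can be done
```

The job is handed in: all three cartridges (one purple, two teal) were turned over in the nest and lie face up in the right chutes. The leaf is open, the bottles, jar and marker were not touched, and the clock stood at about 91 s at the last check.

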